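# Change the tester accessories over to the other rack in reverse order

### The arm

A 6-joint arm with a two-finger parallel gripper is mounted at the origin on a cart in front of the work surface, level with it; the furniture and walls round the work are solid. World frame = base frame: x ahead of the robot, y to its left, z up, the work surface at z = 0. Lengths are in mm, angles in degrees, forces in N, time in s.
With the tool pointing down it reaches from about 350 to 875 mm from the base axis. Payload 15.5 kg.
Tool frame: the origin (TCP) lies on the centre line of the jaws, within the pads' length; the fingertips stand 19 mm ahead of it and the grasp point (between the pads) is the TCP (env.tcp_to_tips is the distance from the TCP to the fingertips, in mm); z points along the fingers, y is the line along which they close (so a half turn about z gives the same grasp; the last joint's range is limited). The gripper opens to 85 mm and grips with 20 to 120 N. Pads are 22 mm wide; open, the fingers measure 114 mm over their backs; the gripper's body (76 mm by 85 mm) begins 54 mm behind the grasp point. The pads swing forward as they close: fully open they stand 13 mm farther back than shut.
Start: joints at [70.904, 28.281, 77.091, -0, 74.628, -5.472], TCP at [147.223, 607.414, 215.977] pointing down, gripper open.
Joint ranges: [-166.48, 166.48], [-47.26, 123.95], [12.59, 153.08], [-70.14, 250.14], [6.76, 159.57], [-176.63, 176.63]. Speed limits (degrees/s): [108.29, 108.29, 147.25, 172.46, 172.46, 172.46].

### API

Orientations are given as [roll, pitch, yaw] about the fixed x, y, z axes, in that order (R = Rz(yaw) Ry(pitch) Rx(roll)).
In Python, from cell import env gives the robot as it stands.
- The arm moves only by the shell command python3 -m creep 'ROWS'. ROWS is JSON, a list of rows, each a list of 7 numbers: the finger opening in mm, from 0 to 85.4, then the shift along the world's x, y, z normalised to -1 to 1, where 1 is 75 cm, then the turn, a rotation vector about the world's x, y, z normalised to -1 to 1, where 1 is pi rad. A call has 1 to 8 rows; each row shifts and turns the commanded pose from where the row before left it; what a row does not reach is not made up. A row lasts 1/12 s, in which the tool goes at most 41.7 mm and 7.16 degrees, less where a joint would pass 70% of its speed; a pose out of reach is approached as far as the arm can. A call with a number of a shift or a turn outside -1 to 1 is refused whole. A call with a gripper value outside its range is refused whole. The fingers move at their own pace and stop on an object; the grip force is fixed at half the most. Time passes only in rows, so rows that do not move let the fingers close. It gives the time, the measured TCP pose, the force, the opening and the grip force at its end, in the units of the state.
- env.get_obs(): the state, without advancing time (a new reading comes with each control period).
- env.camera(name): name is "side" or "top" or "wrist"; returns a dict with "frame" (400x640x3 uint8, red, green, blue), "camera_matrix" (3x3 intrinsics, pixels), "eye" and "orientation" of the camera in the world. Camera axes: x right, y up, looking along -z (the intrinsics and any distortion apply to the point x, -y, -z); pixel columns grow to the right and rows downward; lengths in mm; the calibration is good to about 2 mm. A picture is of the moment at which its call begins. There is no depth.
- env.sign_off(): hands the job in; it is judged then, once.
The state is a dict: "time_s": time; "joints": joint angles; "qd": joint speeds; "joint_torque": joint torques, N m; "position": TCP position; "tcp_rot": TCP orientation; "force": force on the tool from outside, world axes, zero at the start; "torque": the same for the moment, N m; "finger_gap": opening from 0.0 (shut) to 1.0 (fully open); "gripper_force": force on a finger pad.
Only numpy, scipy, OpenCV 4.12 (cv2) and the standard library are available. Lean on these libraries where they do the work, as an engineer would, in place of code of your own. Each camera call takes 0.05 s, during which the arm holds its last target. There are 200 camera calls.

### The job

Move the four hardness-tester accessories from the full rack strip to the empty one in reverse order, so that the one that stood at the left end (as the robot sees it) ends at the right end, and so on along the row. Stand each upright in the middle of its own round pad, and leave the other things on the table where they are.

Things in the scene. Friction and masses are not known exactly. Their poses are not given: they have to be found in the camera images.
- vee_anvil_center (a point): steel vee anvil: a bright plain cylinder 40 mm in diameter, 26 mm high, with a V groove across its top; the point is its centre, half-way up; z axis up along its axis. It stands upright and is loose; it can be gripped across the diameter at any yaw, with the fingertips reaching below half height
- spot_anvil_center (a point): steel spot anvil standing shank up: a bright turned part 44 mm high, 36 mm in diameter at its foot (rim), with a narrower shank with a dark ring on top (grip it low, with the fingertips reaching down to the wide foot: it tapers above about 20 mm); the point is its centre, half-way up; z axis up along its axis. It stands upright and is loose; it can be gripped across the diameter at any yaw, with the fingertips reaching below half height
- objective_center (a point): microscope objective: slim round black part with a blue ring, 28 mm in diameter, 46 mm high, slightly narrower at its very foot; the point is its centre, half-way up; z axis up along its axis. It stands upright and is loose; it can be gripped across the diameter at any yaw, with the fingertips reaching below half height
- loupe_center (a point): loupe: short wide black round eyeglass, 39 mm in diameter at the top and a little narrower at the foot, 34 mm high; the point is its centre, half-way up; z axis up along its axis. It stands upright and is loose; it can be gripped across the diameter at any yaw, with the fingertips reaching below half height
- full_rack: the aluminium strip that carries the row at the start, fixed to the table, 64 mm (x) by 246 mm (y), 8 mm high; origin at the centre of its underside, +y along its length toward its left end as the robot sees it, x across. Its four places are at y = +90, +30, -30 and -90 mm in this frame, x = 0; each holds a pad 3 mm thick and 50 mm wide, top 11 mm above the origin
- empty_rack: the like aluminium strip whose four round pads are empty at the start, fixed to the table, 64 mm (x) by 246 mm (y); origin at the centre of its underside, +y along its length toward its left end as the robot sees it, x across. Its four round pads (50 mm in diameter, flat, without rims, nothing stands higher) are centred at y = +90, +30, -30 and -90 mm in this frame, x = 0; their tops lie 11 mm above the origin
- vee_anvil_pad: the round grey pad with a dark rim, 50 mm in diameter, 3 mm thick, on which the vee anvil stands at the start, fixed on the full strip; it stays there and so keeps the record of the first order. Origin at the centre of its underside, axes as those of the strip
- spot_anvil_pad: the round grey pad with a dark rim, 50 mm in diameter, 3 mm thick, on which the spot anvil stands at the start, fixed on the full strip; it stays there and so keeps the record of the first order. Origin at the centre of its underside, axes as those of the strip
- objective_pad: the round grey pad with a dark rim, 50 mm in diameter, 3 mm thick, on which the objective stands at the start, fixed on the full strip; it stays there and so keeps the record of the first order. Origin at the centre of its underside, axes as those of the strip
- loupe_pad: the round grey pad with a dark rim, 50 mm in diameter, 3 mm thick, on which the loupe stands at the start, fixed on the full strip; it stays there and so keeps the record of the first order. Origin at the centre of its underside, axes as those of the strip
- ball_box_center (a point): bystander: small box with a blue lid, 42 x 62 x 21 mm, loose; the point is its centre
- mount_a4_center (a point): bystander: cream plain cylinder, 30 mm in diameter, 22 mm high, loose; the point is its centre
- feeler_gauge_center (a point): bystander: folded feeler gauge, flat bright metal, 16 x 95 x 12 mm, loose, lying near the table's front edge; the point is its centre
Not all that is in view belongs to the job. Leave any red or yellow look-alike of the part that bears loupe_center alone.

How it is judged (in metres and radians):
At the end, for the whole second after the job is handed in: Each accessory stands upright (within 0.1 rad), released and at rest on the strip that was empty, within 12 mm along and across of the centre of the pad that mirrors its first place (first from the left becomes first from the right, second becomes second from the right, and so on) (((y of vee_anvil_pad in the frame of full_rack between 0.06 and 0.12 m and y of vee_anvil_center in the frame of empty_rack between -0.102 and -0.078 m) or (y of vee_anvil_pad in the frame of full_rack between 0 and 0.06 m and y of vee_anvil_center in the frame of empty_rack between -0.042 and -0.018 m) or (y of vee_anvil_pad in the frame of full_rack between -0.06 and 0 m and y of vee_anvil_center in the frame of empty_rack between 0.018 and 0.042 m) or (y of vee_anvil_pad in the frame of full_rack between -0.12 and -0.06 m and y of vee_anvil_center in the frame of empty_rack between 0.078 and 0.102 m)) and x of vee_anvil_center in the frame of empty_rack between -0.012 and 0.012 m and z of vee_anvil_center in the frame of empty_rack between 0.02 and 0.028 m and angle between each of vee_anvil_center, spot_anvil_center, objective_center, loupe_center's own z axis and vertical below 0.1 rad and linear speed of each of vee_anvil, spot_anvil, objective, loupe below 0.02 m/s and ((y of spot_anvil_pad in the frame of full_rack between 0.06 and 0.12 m and y of spot_anvil_center in the frame of empty_rack between -0.102 and -0.078 m) or (y of spot_anvil_pad in the frame of full_rack between 0 and 0.06 m and y of spot_anvil_center in the frame of empty_rack between -0.042 and -0.018 m) or (y of spot_anvil_pad in the frame of full_rack between -0.06 and 0 m and y of spot_anvil_center in the frame of empty_rack between 0.018 and 0.042 m) or (y of spot_anvil_pad in the frame of full_rack between -0.12 and -0.06 m and y of spot_anvil_center in the frame of empty_rack between 0.078 and 0.102 m)) and x of spot_anvil_center in the frame of empty_rack between -0.012 and 0.012 m and z of spot_anvil_center in the frame of empty_rack between 0.029 and 0.037 m and ((y of objective_pad in the frame of full_rack between 0.06 and 0.12 m and y of objective_center in the frame of empty_rack between -0.102 and -0.078 m) or (y of objective_pad in the frame of full_rack between 0 and 0.06 m and y of objective_center in the frame of empty_rack between -0.042 and -0.018 m) or (y of objective_pad in the frame of full_rack between -0.06 and 0 m and y of objective_center in the frame of empty_rack between 0.018 and 0.042 m) or (y of objective_pad in the frame of full_rack between -0.12 and -0.06 m and y of objective_center in the frame of empty_rack between 0.078 and 0.102 m)) and x of objective_center in the frame of empty_rack between -0.012 and 0.012 m and z of objective_center in the frame of empty_rack between 0.03 and 0.038 m and ((y of loupe_pad in the frame of full_rack between 0.06 and 0.12 m and y of loupe_center in the frame of empty_rack between -0.102 and -0.078 m) or (y of loupe_pad in the frame of full_rack between 0 and 0.06 m and y of loupe_center in the frame of empty_rack between -0.042 and -0.018 m) or (y of loupe_pad in the frame of full_rack between -0.06 and 0 m and y of loupe_center in the frame of empty_rack between 0.018 and 0.042 m) or (y of loupe_pad in the frame of full_rack between -0.12 and -0.06 m and y of loupe_center in the frame of empty_rack between 0.078 and 0.102 m)) and x of loupe_center in the frame of empty_rack between -0.012 and 0.012 m and z of loupe_center in the frame of empty_rack between 0.024 and 0.032 m); the robot touches nothing.
It fails at once if the small box is pushed more than 20 mm (distance of ball_box_center from where it was at the start of the episode above 0.02 m).
It fails at once if the cream cylinder is pushed more than 20 mm (distance of mount_a4_center from where it was at the start of the episode above 0.02 m).
It fails at once if the feeler gauge is pushed more than 20 mm (distance of feeler_gauge_center from where it was at the start of the episode above 0.02 m).
It also fails if it takes over 90 s, if anything falls off the work surface, if the arm or the gripper's body presses on something with over 40 N, if the wrist force passes 120 N, or if a joint passes its speed limit or range.

## Working session

There is one attempt and no reset: what is moved stays moved. The work goes in short steps, Python scripts to look and compute and a shell command to move; the robot and the scene stay as the last step left them, time stands still between calls to the robot, and variables do not carry over. Pictures are saved under pics/ and viewed, at most 14 in all, crops included, and the job is handed in when it is done.

```bash
mkdir -p pics; cat > h.py <<'E'
import numpy as np,cv2
from cell import env
def snap(n,f):
    c=env.camera(n); cv2.imwrite('pics/'+f+'.png',c['frame'][:,:,::-1])
    np.savez('pics/'+f+'.npz',K=c['camera_matrix'],eye=c['eye'],R=np.array(c['orientation'],float)); return c
def ray(f,u,v,z):
    d=np.load('pics/'+f+'.npz'); K=d['K']; R=d['R']
    if R.shape!=(3,3):
        from scipy.spatial.transform import Rotation as Ro
        R=Ro.from_euler('xyz',R,degrees=True).as_matrix() if R.size==3 else None
    p=np.linalg.inv(K)@[u,v,1]; w=R@[p[0],-p[1],-p[2]]
    e=d['eye']; return e+w*(z-e[2])/w[2]
E
python3 - <<'E'
from h import *
for n in('top','side'):
    c=snap(n,n+'0'); print(n,c['eye'],c['orientation'],c['camera_matrix'],[k for k in c])
print(env.get_obs())
E
```

```text
top [ 339.84068012   85.0808976  1452.99764961] [  7.92869429   1.01150868 -88.43030726] [[508.69863904   0.         318.96203928]
 [  0.         508.69863904 201.63650056]
 [  0.           0.           1.        ]] ['frame', 'camera_matrix', 'eye', 'orientation']
side [469.39295408 736.53325129 632.24256475] [  48.3652907    -0.22799028 -172.90440517] [[372.25979381   0.         320.64770654]
 [  0.         372.25979381 189.60654609]
 [  0.           0.           1.        ]] ['frame', 'camera_matrix', 'eye', 'orientation']
{'time_s': 0.1, 'joints': array([ 7.09024690e+01,  2.83122359e+01,  7.71240441e+01, -3.81606317e-04,
        7.46266367e+01, -5.47238385e+00]), 'qd': array([-0.09209377, -0.02060458, -0.18272715,  0.05998158,  0.00282773,
        0.02131255]), 'joint_torque': array([ 1.29492317e-03, -8.83594966e+01, -3.84560645e+01, -4.83582198e-06,
        5.08740923e-03,  9.54351640e-05]), 'position': array([147.12620155, 607.0917526 , 215.4472451 ]), 'tcp_rot': array([-1.79937335e+02, -5.63394601e-03,  1.66374951e+02]), 'force': array([0.65824189, 0.29056527, 0.25349523]), 'torque': array([-0.02535736,  0.02446844,  0.0214745 ]), 'gripper_force': 0.0, 'finger_gap': 0.996879831110694}
```

View pics/top0.png

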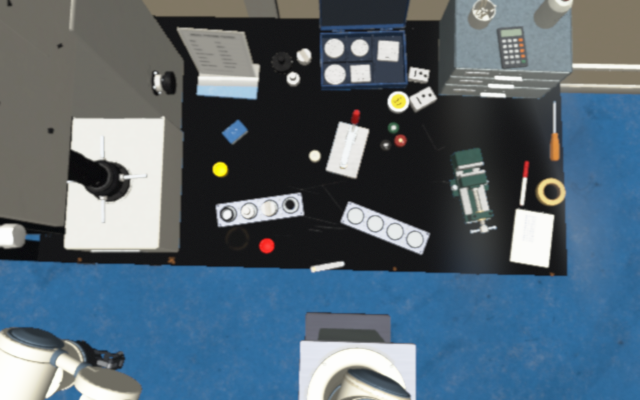

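View pics/side0.png

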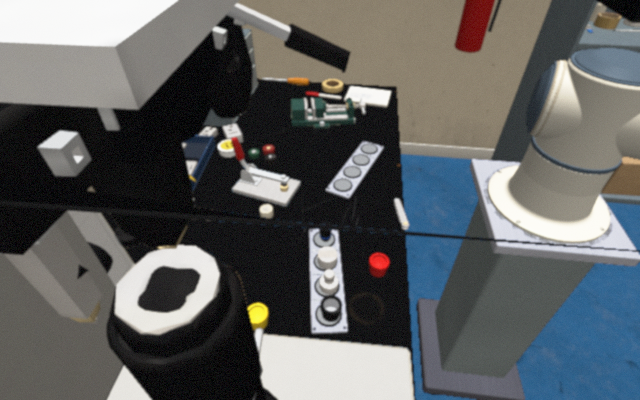

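```bash
python3 - <<'E'
from h import *
a=cv2.imread('pics/top0.png'); cv2.imwrite('pics/c1.png',cv2.resize(a[175:275,205:445],None,fx=3.33,fy=3.33,interpolation=cv2.INTER_CUBIC))
b=cv2.imread('pics/side0.png')
cv2.imwrite('pics/c2.png',cv2.resize(b[130:340,230:430],None,fx=2.8,fy=2.8,interpolation=cv2.INTER_CUBIC))
E
```

```text
(no output)
```

View pics/c1.png

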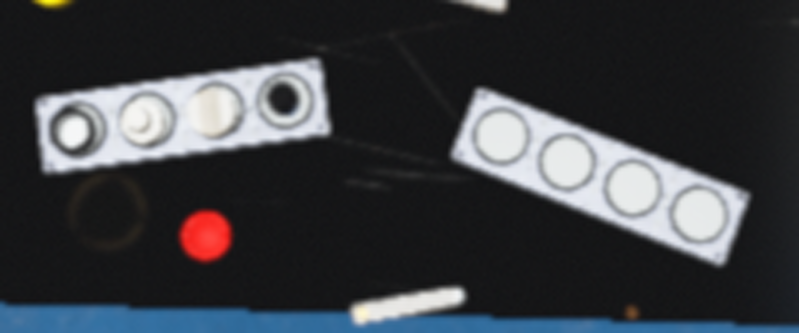

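View pics/c2.png

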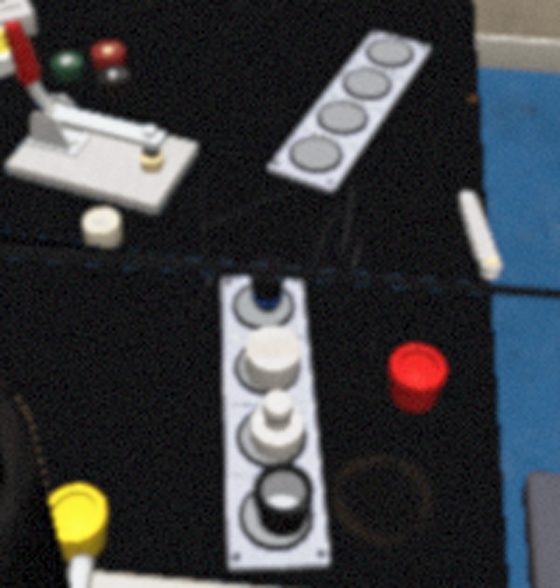

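```bash
python3 - <<'E'
from h import *
def P(u,v,z): return ray('top0',(u+.5)/3.33-.5+205,(v+.5)/3.33-.5+175,z)[:2]
def S(u,v,z): return ray('side0',(u+.5)/2.8-.5+230,(v+.5)/2.8-.5+130,z)[:2]
np.set_printoptions(precision=1,suppress=True)
for name,c in (('full',[(37,98),(321,60),(330,132),(46,173)]),('empty',[(480,88),(749,194),(724,265),(452,157)])):
    q=np.array([P(*k,8) for k in c]); m=q.mean(0); d=q[0]+q[3]-q[1]-q[2]; L=np.linalg.norm(d)/2; d/=np.linalg.norm(d)
    print(name,'centre',m,'len',L,'wid',np.linalg.norm(q[0]-q[3]),'yaw of +y-90',np.degrees(np.arctan2(d[1],d[0]))-90)
    for y in(90,30,-30,-90): print('  place',y,m+d*y)
print('pads',[P(u,v,11) for u,v in((501,135),(568,161),(633,187),(699,214))])
print('side pads',[S(u,v,11) for u,v in((316,153),(343,117),(367,84),(390,52))])
print('side full corners',[S(u,v,8) for u,v in((221,277),(303,279),(329,563),(229,570))])
print('tops t: spot,vee,obj',P(143,120,55),P(212,108,37),P(284,97,57))
print('red',P(205,237,34),'mount etc')
E
```

```text
full centre [513.7 285.3] len 246.9352207212418 wid 65.69436527667787 yaw of +y-90 9.422121535899578
  place 90 [499.  374.1]
  place 30 [508.8 314.9]
  place -30 [518.6 255.7]
  place -90 [528.4 196.5]
empty centre [471.2 -73.5] len 246.47944934274267 wid 64.39805574660019 yaw of +y-90 -20.321427965143883
  place 90 [502.4  10.9]
  place 30 [481.6 -45.4]
  place -30 [ 460.8 -101.6]
  place -90 [ 439.9 -157.9]
pads [array([503.5,  12. ]), array([482.7, -45.4]), array([ 461.9, -100.8]), array([ 440.4, -156.8])]
side pads [array([500.3,  15.4]), array([479.1, -40.1]), array([458.7, -95. ]), array([ 437.7, -152.5])]
side full corners [array([564.3, 174.3]), array([498.5, 168.1]), array([460.7, 406.5]), array([522.7, 419. ])]
tops t: spot,vee,obj [503.5 312.4] [517.3 257.4] [525.5 195.3]
red [408.7 259.2] mount etc
```

```bash
python3 -m creep '[[85,0.02,-0.05,0,0,0,-0.034],[85,0.02,-0.05,0,0,0,-0.034],[85,0.02,-0.05,0,0,0,-0.034],[85,0.02,-0.05,0,0,0,-0.034],[85,0.02,-0.05,0,0,0,-0.034],[85,0.02,-0.05,0,0,0,-0.034],[85,0.05,-0.02,0,0,0,-0.034],[85,0.05,-0.02,0,0,0,-0.034]]'
python3 -m creep '[[85,0.05,-0.02,0.01,0,0,-0.034],[85,0.05,-0.02,0.01,0,0,-0.034],[85,0.05,-0.02,0.01,0,0,-0.032],[85,0,0,0,0,0,0],[85,0,0,0,0,0,0]]'
python3 - <<'E'
from h import *
c=snap('wrist','w1');o=env.get_obs(); print(o['position'],o['tcp_rot'],o['time_s'],env.tcp_to_tips,c['eye'],c['orientation'],c['camera_matrix'][0])
E
```

```text
time_s: 0.77
position: [312.3, 350.4, 216.2]
tcp_rot: [-180.0, 0.0, 117.2]
force: [0.8, 2.1, -0.8]
finger_gap: 0.997
gripper_force: 0.0
time_s: 1.18
position: [426.5, 306.5, 238.4]
tcp_rot: [180.0, -0.0, 99.2]
force: [-1.3, 0.3, 0.1]
finger_gap: 0.993
gripper_force: 0.0
[424.90784125 306.89255271 238.09488272] [-1.79952798e+02  8.88297251e-03  9.93608748e+01] 1.2333 19.0 [412.71573461 387.82328401 395.84350406] [-1.87050018e+01  4.80020974e-03  9.19434277e+00] [291.03482587   0.         317.47985859]
```

View pics/w1.png

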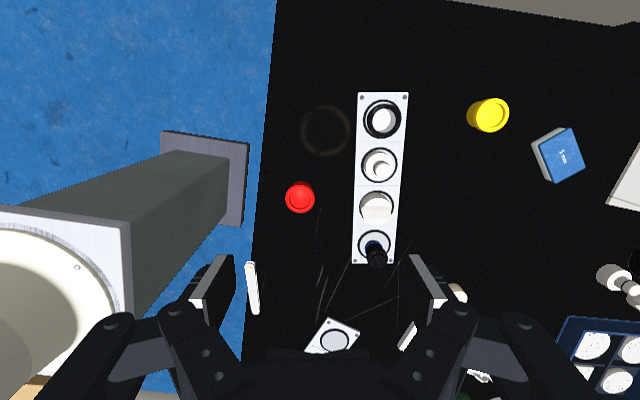

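```bash
python3 - <<'E'
from h import *
np.set_printoptions(precision=1,suppress=True)
q=np.array([ray('w1',*k,8)[:2] for k in((358.5,93),(408.5,93),(396,263),(352,263))])
print(q,q.mean(0)); d=(q[0]+q[1]-q[2]-q[3]);print(np.linalg.norm(d)/2,np.degrees(np.arctan2(d[1],d[0]))-90)
print([ray('w1',*k,11)[:2] for k in((382,120),(379,165),(376,206.5),(374,244))])
print('loupe top',ray('w1',384,120,45))
a=cv2.imread('pics/w1.png'); cv2.imwrite('pics/c3.png',cv2.resize(a[85:275,325:435],None,fx=3.1,fy=3.1,interpolation=cv2.INTER_CUBIC))
E
```

```text
[[462.3 403.4]
 [524.2 413.4]
 [568.4 173.9]
 [502.3 163.1]] [514.3 288.4]
243.5658264106622 9.959991552576085
[array([498.2, 376.2]), array([507.7, 318.4]), array([517. , 259.6]), array([527.3, 201.5])]
loupe top [493.  377.6  45. ]
```

View pics/c3.png

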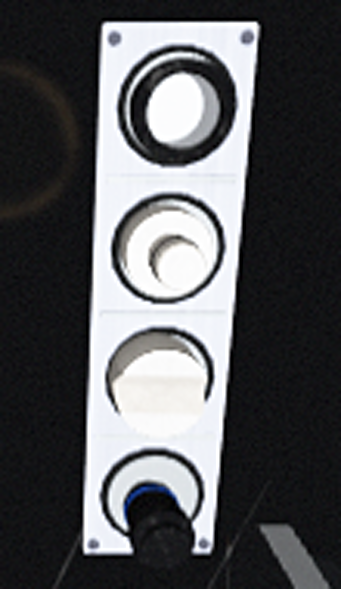

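```bash
python3 - <<'E'
from h import *
np.set_printoptions(precision=1,suppress=True)
for z in (0,50,100,150,200,250,300,400,500): print(z,'top',ray('top0',181,250,z)[:2],'side',ray('side0',410,347,z)[:2],'far corner',ray('top0',183,118,z)[:2])
for n,u,v,z in(('loupe',382.1,118.9,45),('spot',383,169.5,55),('vee',377.3,211.5,37),('obj',378.9,259.2,57)): print(n,ray('w1',u,v,z)[:2])
E
```

```text
0 top [392. 507.] side [350.3 418.3] far corner [781.8 526.4]
50 top [390.2 492.5] side [359.8 443.4] far corner [766.6 511.2]
100 top [388.4 478. ] side [369.2 468.6] far corner [751.4 496. ]
150 top [386.6 463.4] side [378.6 493.8] far corner [736.2 480.8]
200 top [384.8 448.9] side [388.  518.9] far corner [721.  465.6]
250 top [383.  434.4] side [397.4 544.1] far corner [705.8 450.5]
300 top [381.2 419.9] side [406.8 569.3] far corner [690.5 435.3]
400 top [377.6 390.8] side [425.7 619.6] far corner [660.1 404.9]
500 top [374.1 361.8] side [444.5 670. ] far corner [629.7 374.5]
loupe [490.5 378.5]
spot [502.8 321.7]
vee [513.3 261.6]
obj [525.  202.9]
```

```bash
python3 -m creep '[[85,0.047,0.0465,0,0,0,0],[85,0.047,0.0465,0,0,0,0],[85,0,0,-0.05,0,0,0],[85,0,0,-0.05,0,0,0],[85,0,0,-0.05,0,0,0],[85,0,0,-0.05,0,0,0],[85,0,0,-0.035,0,0,0],[85,0,0,-0.032,0,0,0]]'
python3 -m creep '[[85,0,0,0,0,0,0],[25,0,0,0,0,0,0],[25,0,0,0,0,0,0],[25,0,0,0,0,0,0],[25,0,0,0,0,0,0],[25,0,0,0,0,0,0],[25,0,0,0,0,0,0],[25,0,0,0,0,0,0]]'
```

```text
time_s: 1.9
position: [481.5, 366.2, 35.9]
tcp_rot: [-179.8, 0.1, 99.6]
force: [0.3, 0.3, 1.0]
finger_gap: 0.995
gripper_force: 0.0
time_s: 2.57
position: [484.1, 366.1, 38.7]
tcp_rot: [180.0, -0.0, 99.4]
force: [-0.4, -0.3, -0.2]
finger_gap: 0.288
gripper_force: 0.0
```

```bash
python3 -m creep '[[85,0,0,0,0,0,0],[85,0,0,0,0,0,0],[85,0,0,0,0,0,0],[85,0,0,0,0,0,0],[85,0,0,0.05,0,0,0],[85,0,0,0.05,0,0,0],[85,0,0,0,0,0,0],[85,0,0,0,0,0,0]]'
python3 - <<'E'
from h import *
c=snap('wrist','w2');print(c['eye'],env.get_obs()['position'])
E
```

```text
time_s: 3.23
position: [485.1, 366.7, 115.3]
tcp_rot: [179.8, -0.1, 99.4]
force: [-0.5, -0.4, -0.9]
finger_gap: 0.995
gripper_force: 0.0
[470.56430836 447.73273595 272.93297982] [484.17751912 366.15355375 113.77109202]
```

View pics/w2.png

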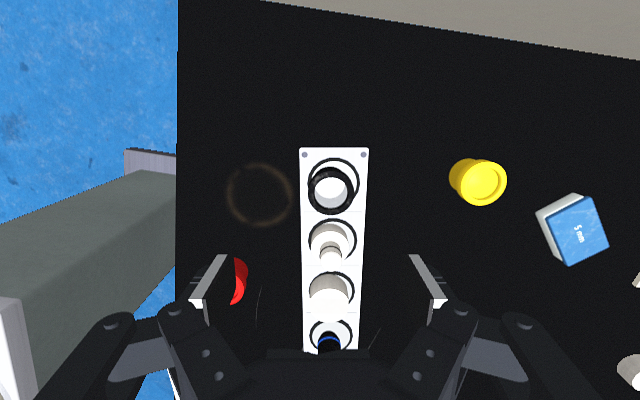

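```bash
cat >> h.py <<'E'
def proj(f,p):
    from scipy.spatial.transform import Rotation as Ro
    d=np.load('pics/'+f+'.npz'); R=Ro.from_euler('xyz',d['R'],degrees=True).as_matrix()
    q=R.T@(np.array(p)-d['eye']); k=d['K']@[q[0],-q[1],-q[2]]; return k[:2]/k[2]
E
python3 - <<'E'
from h import *
np.set_printoptions(precision=1,suppress=True)
print('tcp',proj('w2',[484.2,366.2,113.8]),'tip',proj('w2',[484.2,366.2,107]),proj('w2',[484.2,366.2,45]))
print([ray('w2',*k,11)[:2] for k in((333.5,183),(332,241),(331,290),(330,335))])
print('strip',[ray('w2',*k,8)[:2] for k in((300,148),(368,148.5))])
print('tops',ray('w2',330,190,45),ray('w2',330,256,55),ray('w2',328.5,293,37))
E
```

```text
tcp [316.9 243. ] tip [316.8 238. ] [316.7 204.5]
[array([498.2, 377.6]), array([507.6, 318.2]), array([516.9, 261.1]), array([526.4, 201.8])]
strip [array([462.6, 404.3]), array([523.6, 413.9])]
tops [492.9 380.4  45. ] [502.2 325.8  55. ] [510.5 275.9  37. ]
```

```bash
python3 -m creep '[[85,0.0153,0.016,0,0,0,0],[85,0,0,-0.05,0,0,0],[85,0,0,-0.0487,0,0,0],[85,0,0,0,0,0,0],[30,0,0,0,0,0,0],[30,0,0,0,0,0,0],[30,0,0,0,0,0,0],[30,0,0,0,0,0,0]]'
python3 -m creep '[[30,0,0,0,0,0,0],[30,0,0,0,0,0,0],[30,0,0,0,0,0,0]]'
```

```text
time_s: 3.95
position: [496.3, 378.6, 41.0]
tcp_rot: [179.9, -0.1, 99.4]
force: [-0.2, 0.5, 1.4]
finger_gap: 0.448
gripper_force: 0.0
time_s: 4.2
position: [495.6, 378.1, 39.8]
tcp_rot: [180.0, -0.0, 99.4]
force: [0.0, -0.6, -0.7]
finger_gap: 0.35
gripper_force: 0.0
```

```bash
python3 - <<'E'
from h import *
c=snap('wrist','w3');s=env.camera('side')['frame'][:,:,::-1]
w=c['frame'][:,:,::-1]
cv2.imwrite('pics/c4.png',np.hstack([cv2.resize(w[100:400,150:500],None,fx=1.14,fy=1.14),cv2.resize(s[200:400,220:460],(400,342))]))
E
```

```text
(no output)
```

View pics/c4.png

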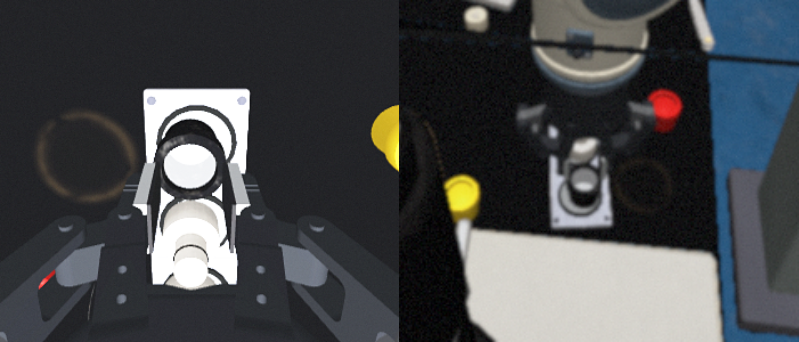

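```bash
python3 - <<'E'
from h import *
np.set_printoptions(precision=1,suppress=True)
a=cv2.imread('pics/w3.png'); s=4
d=np.load('pics/w3.npz'); print(d['eye'],d['R'])
b=cv2.resize(a[160:300,230:420],None,fx=s,fy=s,interpolation=cv2.INTER_CUBIC)
def dot(p,c):
    q=(proj('w3',p)-[230,160]+.5)*s; cv2.circle(b,tuple(int(x) for x in q),2,c,-1)
for t in np.linspace(0,6.28,40):
    dot([498+25*np.cos(t),377+25*np.sin(t),11],(0,255,0))
    dot([498+19.5*np.cos(t),377+19.5*np.sin(t),45],(0,0,255))
for z,c in((21,(255,0,0)),(40,(255,0,255))):
    for sx in(-15,15):
        for w in(-11,11): dot([495.6+.987*sx-.163*w,378.1+.163*sx+.987*w,z],c)
cv2.imwrite('pics/c5.png',b); print(b.shape)
E
```

```text
[481.6 459.4 197.3] [-18.7  -0.    9.4]
(560, 760, 3)
```

View pics/c5.png

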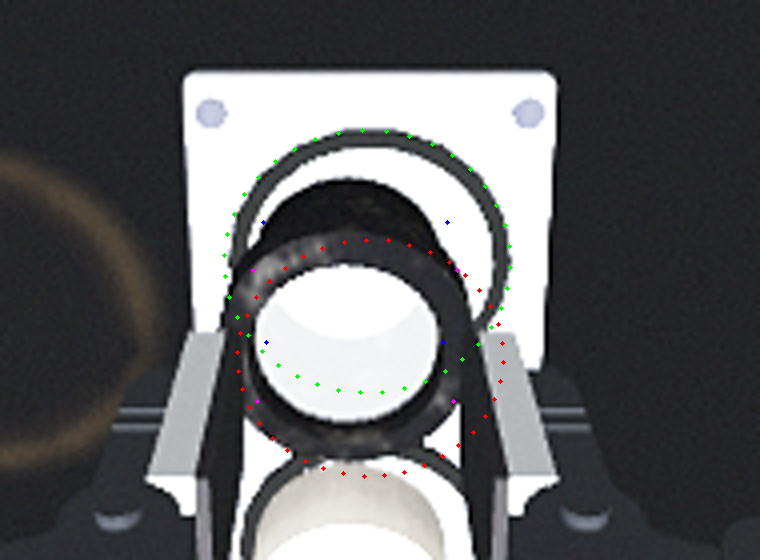

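```bash
python3 -m creep '[[0,0,0,0,0,0,0],[0,0,0,0,0,0,0],[0,0,0,0,0,0,0],[0,0,0,0,0,0,0],[0,0,0,0,0,0,0]]'
python3 - <<'E'
from h import *
c=snap('side','s4');b=c['frame'][:,:,::-1]
s=5;x0,y0=270,230
for z in(21,40,98): print(z,proj('s4',[495.6,378.1,z]))
b=cv2.resize(b[y0:350,x0:400],None,fx=s,fy=s,interpolation=cv2.INTER_CUBIC)
for z,cc in((21,(0,0,255)),(40,(0,255,0)),(98,(255,0,255))):
    q=(proj('s4',[495.6,378.1,z])-[x0,y0]+.5)*s; cv2.circle(b,tuple(int(x) for x in q),4,cc,-1)
cv2.imwrite('pics/c6.png',b)
E
```

```text
time_s: 4.72
position: [495.4, 378.0, 39.2]
tcp_rot: [-180.0, 0.0, 99.4]
force: [-0.3, -0.1, -0.1]
finger_gap: -0.004
gripper_force: 0.0
21 [329.38939968 310.17582732]
40 [329.59867181 304.48769383]
98 [330.28993867 285.6986745 ]
```

View pics/c6.png

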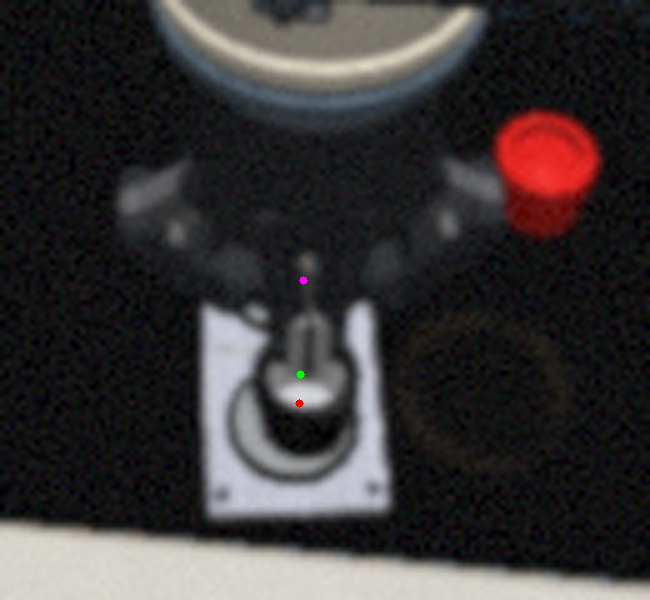

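```bash
python3 -m creep '[[0,0,0,0.05,0,0,0],[0,0,0,0.03,0,0,0],[85,0,0,0,0,0,0],[85,0,0,0,0,0,0],[85,0,0,0,0,0,0],[85,0,0,0,0,0,0],[85,0,0,0,0,0,0],[85,0,0,0,0,0,0]]'
python3 -m creep '[[85,-0.002,0,-0.05,0,0,0],[85,0,0,-0.03,0,0,0],[85,0,0,-0.016,0,0,0],[85,0,0,0,0,0,0],[20,0,0,0,0,0,0],[20,0,0,0,0,0,0],[20,0,0,0,0,0,0],[20,0,0,0,0,0,0]]'
python3 -m creep '[[20,0,0,0,0,0,0],[20,0,0,0,0,0,0],[20,0,0,0,0,0,0]]'
```

```text
time_s: 5.43
position: [495.1, 377.8, 98.4]
tcp_rot: [-179.9, 0.0, 99.4]
force: [0.1, -0.4, -0.2]
finger_gap: 0.846
gripper_force: 0.0
time_s: 6.1
position: [494.6, 378.4, 28.4]
tcp_rot: [179.9, -0.0, 99.4]
force: [-0.1, -0.7, 0.2]
finger_gap: 0.45
gripper_force: 0.0
time_s: 6.35
position: [495.2, 378.6, 29.6]
tcp_rot: [179.8, -0.1, 99.4]
force: [-2.3, -4.0, 25.0]
finger_gap: 0.235
gripper_force: 12.9
```

```bash
python3 -m creep '[[20,0,0,0.05,0,0,0],[20,0,0,0.02,0,0,0],[85,0,0,0,0,0,0],[85,0,0,0,0,0,0],[85,0,0,0,0,0,0],[85,0,0,0,0,0,0],[85,0,0,0,0,0,0],[85,0,0,0,0,0,0]]'
python3 -m creep '[[85,0,0,-0.05,0,0,0],[85,0,0,-0.02,0,0,0],[85,0,0,-0.012,0,0,0],[85,0,0,-0.012,0,0,0],[85,0,0,0,0,0,0],[45,0,0,0,0,0,0],[45,0,0,0,0,0,0],[45,0,0,0,0,0,0]]'
python3 -m creep '[[45,0,0,0,0,0,0],[45,0,0,0,0,0,0]]'
python3 - <<'E'
from h import *
c=snap('side','s5');b=c['frame'][:,:,::-1]
w=snap('wrist','w5')['frame'][:,:,::-1]
cv2.imwrite('pics/c7.png',np.hstack([cv2.resize(b[250:350,280:380],(400,400),interpolation=cv2.INTER_CUBIC),cv2.resize(w[150:300,250:400],(400,400),interpolation=cv2.INTER_CUBIC)]))
E
```

```text
time_s: 7.02
position: [493.6, 377.8, 79.0]
tcp_rot: [-179.9, 0.0, 99.4]
force: [0.2, 0.2, -0.7]
finger_gap: 0.994
gripper_force: 0.0
time_s: 7.68
position: [494.5, 378.4, 10.2]
tcp_rot: [179.9, -0.0, 99.4]
force: [-0.4, 0.0, -0.1]
finger_gap: 0.599
gripper_force: 0.0
time_s: 7.85
position: [494.2, 378.2, 9.8]
tcp_rot: [180.0, -0.0, 99.4]
force: [-0.0, 0.7, 0.8]
finger_gap: 0.527
gripper_force: 0.0
```

View pics/c7.png

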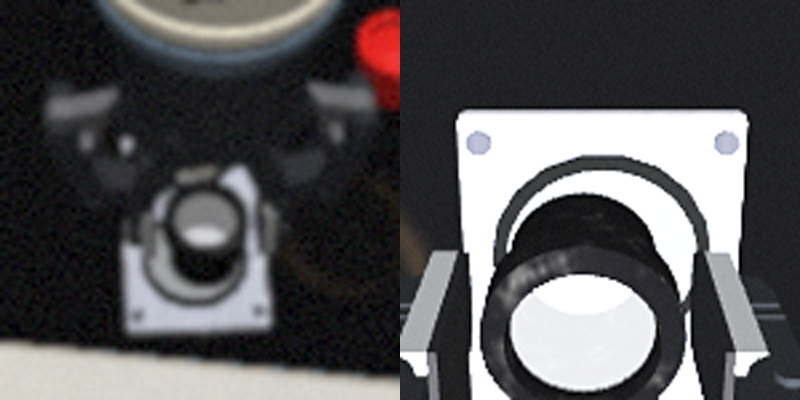

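```bash
python3 -m creep '[[20,0,0,0,0,0,0],[20,0,0,0,0,0,0],[20,0,0,0,0,0,0],[20,0,0,0,0,0,0],[20,0,0,0,0,0,0]]'
python3 -m creep '[[20,0,0,0.03,0,0,0],[20,0,0,0.03,0,0,0],[20,0,0,0.04,0,0,0],[20,0,0,0,0,0,0]]'
```

```text
time_s: 8.37
position: [494.1, 378.1, 9.8]
tcp_rot: [180.0, -0.0, 99.4]
force: [-1.8, -2.0, 8.6]
finger_gap: 0.421
gripper_force: 59.0
time_s: 8.7
position: [496.1, 379.4, 89.1]
tcp_rot: [179.6, -0.1, 99.4]
force: [0.9, 0.7, 0.9]
finger_gap: 0.424
gripper_force: 60.3
```

```bash
python3 -m creep '[[20,-0.0052,-0.0508,0,0,0,-0.0118],[20,-0.0052,-0.0508,0,0,0,-0.0118],[20,-0.0052,-0.0508,0,0,0,-0.0118],[20,-0.0052,-0.0508,0,0,0,-0.0118],[20,-0.0052,-0.0508,0,0,0,-0.0118],[20,-0.0052,-0.0508,0,0,0,-0.0118],[20,-0.0052,-0.0508,0,0,0,-0.0118],[20,-0.0052,-0.0508,0,0,0,-0.0118]]'
python3 -m creep '[[20,-0.0052,-0.0508,0,0,0,-0.0118],[20,-0.0052,-0.0508,0,0,0,-0.0118],[20,-0.0052,-0.0508,0,0,0,-0.0118],[20,-0.0052,-0.0508,0,0,0,-0.0118],[20,-0.0052,-0.0508,0,0,0,-0.0118],[20,-0.0052,-0.0508,0,0,0,-0.0118],[20,0,0,0,0,0,0],[20,0,0,0,0,0,0]]'
python3 - <<'E'
from h import *
c=snap('wrist','w6');o=env.get_obs();print(o['position'],o['tcp_rot'],o['finger_gap'])
E
```

```text
time_s: 9.37
position: [462.2, 71.6, 84.2]
tcp_rot: [180.0, -0.0, 82.3]
force: [0.7, -0.3, 0.1]
finger_gap: 0.418
gripper_force: 60.3
time_s: 10.03
position: [439.2, -157.3, 84.1]
tcp_rot: [180.0, 0.0, 69.5]
force: [0.6, 1.2, 0.7]
finger_gap: 0.423
gripper_force: 60.3
[ 439.07369685 -155.82863397   84.05504916] [-1.79988154e+02 -9.11501128e-03  6.95796841e+01] 0.42057139465139254
```

View pics/w6.png

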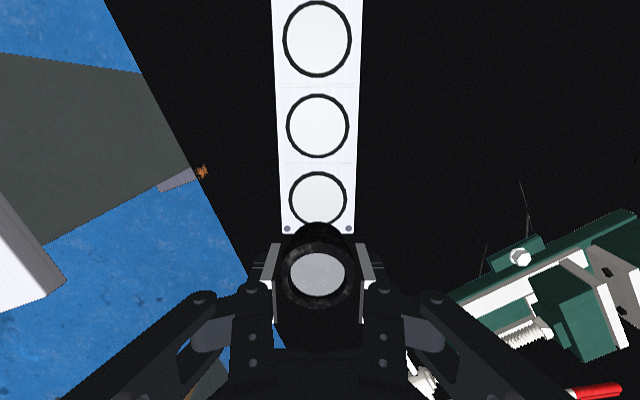

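```bash
python3 - <<'E'
from h import *
np.set_printoptions(precision=1,suppress=True)
print([ray('w6',*k,11)[:2] for k in((317,39),(318,126),(317.8,198))], [ray('w6',*k,8)[:2] for k in((283,234),(355,234))])
print(proj('w6',[439,-156,40+40]),proj('w6',[439,-156,100]),proj('w6',[439,-156,120]))
for z in(90,110,130):print(ray('w6',317.8,274,z))
E
```

```text
[array([481.5, -42.3]), array([461.1, -98.5]), array([ 440.4, -153.5])] [array([ 399.4, -175.1]), array([ 459. , -197.5])]
[317.3 238.5] [317.3 254.9] [317.3 275.8]
[ 432.7 -173.6   90. ]
[ 437.3 -161.3  110. ]
[ 441.9 -148.9  130. ]
```

```bash
python3 -m creep '[[20,0.001,0.003,-0.04,0,0,0],[20,0,0,-0.035,0,0,0],[20,0,0,-0.016,0,0,0],[20,0,0,-0.0085,0,0,0],[20,0,0,0,0,0,0],[20,0,0,0,0,0,0],[85,0,0,0,0,0,0],[85,0,0,0,0,0,0]]'
python3 -m creep '[[85,0,0,0,0,0,0],[85,0,0,0,0,0,0],[85,0,0,0,0,0,0],[85,0,0,0.02,0,0,0],[85,0,0,0.05,0,0,0],[85,0,0,0.05,0,0,0],[85,0,0,0,0,0,0],[85,0,0,0,0,0,0]]'
python3 - <<'E'
from h import *
c=snap('wrist','w7');o=env.get_obs();print(o['position'],o['tcp_rot'],o['finger_gap'])
E
```

```text
time_s: 10.75
position: [440.4, -152.6, 9.9]
tcp_rot: [180.0, 0.0, 69.7]
force: [1.0, -0.4, -0.7]
finger_gap: 0.688
gripper_force: 0.0
time_s: 11.42
position: [441.2, -153.7, 101.4]
tcp_rot: [179.8, 0.0, 69.7]
force: [0.2, 0.4, -0.5]
finger_gap: 0.993
gripper_force: 0.0
[ 440.36597416 -153.29175283  100.07738253] [1.79903765e+02 1.06603088e-02 6.96757822e+01] 0.9965838201053675
```

View pics/w7.png

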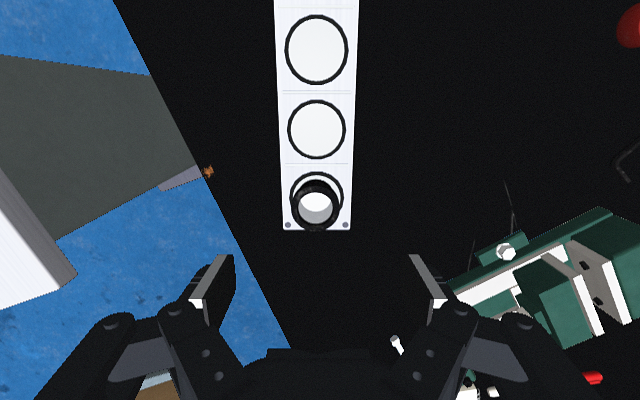

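```bash
python3 -m creep '[[85,0.0065,0.0486,0,0,0,0.0127],[85,0.0065,0.0486,0,0,0,0.0127],[85,0.0065,0.0486,0,0,0,0.0127],[85,0.0065,0.0486,0,0,0,0.0127],[85,0.0065,0.0486,0,0,0,0.0127],[85,0.0065,0.0486,0,0,0,0.0127],[85,0.0065,0.0486,0,0,0,0.0127],[85,0.0065,0.0486,0,0,0,0.0127]]'
python3 -m creep '[[85,0.0065,0.0486,0,0,0,0.0127],[85,0.0065,0.0486,0,0,0,0.0127],[85,0.0065,0.0486,0,0,0,0.0127],[85,0.0065,0.0486,0,0,0,0.0127],[85,0.0065,0.0486,0,0,0,0.0127],[85,0,0,0,0,0,0],[85,0,0,0,0,0,0]]'
python3 - <<'E'
from h import *
np.set_printoptions(precision=1,suppress=True)
c=snap('wrist','w8');o=env.get_obs();print(o['position'],o['tcp_rot'])
p=o['position']
# bright blob above the grey pad: rows/cols profile near the spot's expected projection
for n,q in(('pad',[507.7,318,11]),('foot',[504,321,11]),('top',[504,321,55])): print(n,proj('w8',q))
cv2.imwrite('pics/c8.png',cv2.resize(c['frame'][:,:,::-1][130:330,240:400],None,fx=3,fy=3,interpolation=cv2.INTER_CUBIC))
E
```

```text
time_s: 12.13
position: [478.1, 140.2, 98.2]
tcp_rot: [-179.9, 0.0, 88.1]
force: [0.8, -0.7, 0.1]
finger_gap: 0.992
gripper_force: 0.0
time_s: 12.72
position: [502.6, 322.0, 97.7]
tcp_rot: [-179.9, 0.0, 99.5]
force: [-0.5, -1.0, -0.7]
finger_gap: 0.996
gripper_force: 0.0
[502.4 320.7  97.9] [-179.8    0.1   99.5]
pad [323.3 202.7]
foot [319.8 198.9]
top [320.1 218.1]
```

```bash
python3 -m creep '[[85,0,0,-0.05,0,0,0],[85,0,0,-0.045,0,0,0],[85,0,0,-0.025,0,0,0],[85,0,0,0,0,0,0],[20,0,0,0,0,0,0],[20,0,0,0,0,0,0],[20,0,0,0,0,0,0],[20,0,0,0,0,0,0]]'
python3 -m creep '[[20,0,0,0,0,0,0],[20,0,0,0,0,0,0],[20,0,0,0,0,0,0],[20,0,0,0,0,0,0]]'
```

```text
time_s: 13.43
position: [504.2, 320.9, 11.0]
tcp_rot: [179.9, -0.0, 99.4]
force: [-0.0, 0.2, -1.3]
finger_gap: 0.448
gripper_force: 0.0
time_s: 13.77
position: [504.4, 321.0, 11.4]
tcp_rot: [179.8, -0.0, 99.4]
force: [-1.9, -3.2, 16.2]
finger_gap: 0.367
gripper_force: 58.0
```

```bash
python3 -m creep '[[85,0,0,0,0,0,0],[85,0,0,0,0,0,0],[85,0,0,0,0,0,0],[85,0,0,0,0,0,0],[85,0,0,-0.01,0,0,0],[85,0,0,-0.008,0,0,0],[50,0,0,0,0,0,0],[50,0,0,0,0,0,0]]'
python3 -m creep '[[50,0,0,0,0,0,0],[50,0,0,0,0,0,0],[20,0,0,0,0,0,0],[20,0,0,0,0,0,0],[20,0,0,0,0,0,0],[20,0,0,0,0,0,0]]'
```

```text
time_s: 14.43
position: [503.0, 320.5, -4.7]
tcp_rot: [-179.9, 0.0, 99.4]
force: [0.3, 0.5, 0.1]
finger_gap: 0.74
gripper_force: 0.0
time_s: 14.93
position: [503.6, 320.8, -3.4]
tcp_rot: [180.0, -0.0, 99.4]
force: [-1.0, -0.2, 6.2]
finger_gap: 0.39
gripper_force: 59.2
```

```bash
python3 -m creep '[[60,0,0,0,0,0,0],[60,0,0,0,0,0,0],[60,0,0,0,0,0,0],[60,0,0,-0.006,0,0,0],[60,0,0,0,0,0,0],[20,0,0,0,0,0,0],[20,0,0,0,0,0,0],[20,0,0,0,0,0,0]]'
python3 -m creep '[[20,0,0,0,0,0,0],[20,0,0,0,0,0,0]]'
```

```text
time_s: 15.6
position: [507.2, 322.0, -5.1]
tcp_rot: [179.5, -0.1, 99.4]
force: [5.6, -4.4, 44.2]
finger_gap: 0.393
gripper_force: 75.2
time_s: 15.77
position: [507.2, 322.0, -5.2]
tcp_rot: [179.5, -0.1, 99.4]
force: [3.7, -4.4, 46.3]
finger_gap: 0.394
gripper_force: 76.3
```

```bash
python3 -m creep '[[60,0,0,0,0,0,0],[60,0,0,0,0,0,0],[60,0,0,0.0095,0,0,0],[60,0,0,0,0,0,0],[20,0,0,0,0,0,0],[20,0,0,0,0,0,0],[20,0,0,0,0,0,0],[20,0,0,0,0,0,0]]'
python3 -m creep '[[20,0,0,0,0,0,0],[20,0,0,0,0,0,0]]'
```

```text
time_s: 16.43
position: [503.7, 320.8, -0.9]
tcp_rot: [180.0, -0.0, 99.4]
force: [-0.9, -1.3, 10.7]
finger_gap: 0.387
gripper_force: 58.9
time_s: 16.6
position: [503.6, 320.8, -0.9]
tcp_rot: [180.0, -0.0, 99.4]
force: [-0.9, -1.7, 10.4]
finger_gap: 0.392
gripper_force: 58.9
```

```bash
python3 -m creep '[[20,0,0,0.03,0,0,0],[20,0,0,0.03,0,0,0],[20,0,0,0.04,0,0,0],[20,0,0,0,0,0,0],[20,-0.0047,-0.0466,0,0,0,-0.0137],[20,-0.0047,-0.0466,0,0,0,-0.0138],[20,-0.0047,-0.0466,0,0,0,-0.0137],[20,-0.0047,-0.0466,0,0,0,-0.0138]]'
python3 -m creep '[[20,-0.0047,-0.0466,0,0,0,-0.0137],[20,-0.0047,-0.0466,0,0,0,-0.0138],[20,-0.0047,-0.0466,0,0,0,-0.0137],[20,-0.0047,-0.0466,0,0,0,-0.0138],[20,-0.0047,-0.0466,0,0,0,-0.0137],[20,-0.0047,-0.0466,0,0,0,-0.0138],[20,-0.0047,-0.0466,0,0,0,-0.0137],[20,-0.0047,-0.0466,0,0,0,-0.0138]]'
python3 -m creep '[[20,0,0,0,0,0,0],[20,0,0,0,0,0,0]]'
python3 - <<'E'
from h import *
np.set_printoptions(precision=1,suppress=True)
c=snap('wrist','w9');o=env.get_obs();print(o['position'],o['tcp_rot'],o['finger_gap'])
# shank top: brightest column/row extent near tcp
g=c['frame'].min(2); y,x=np.nonzero(g[200:330,260:380]>150)
print('held-part bright cols',x.min()+260,x.max()+260,'rows',y.min()+200,y.max()+200)
for z in(130,110,86): print(z,proj('w9',[o['position'][0],o['position'][1],z]))
E
```

```text
time_s: 17.27
position: [488.5, 179.6, 73.3]
tcp_rot: [-180.0, 0.0, 89.4]
force: [0.6, 0.3, -1.4]
finger_gap: 0.384
gripper_force: 60.8
time_s: 17.93
position: [460.4, -100.2, 73.3]
tcp_rot: [-180.0, -0.0, 69.6]
force: [1.7, 0.8, -2.5]
finger_gap: 0.391
gripper_force: 60.8
time_s: 18.1
position: [460.8, -100.2, 73.3]
tcp_rot: [-180.0, 0.0, 69.5]
force: [-0.3, 0.1, -2.5]
finger_gap: 0.388
gripper_force: 60.7
[460.7 -99.   73.3] [-180.    -0.    69.6] 0.38914829588035493
held-part bright cols 264 372 rows 200 322
130 [317.4 304.4]
110 [317.4 276.8]
86 [317.5 252. ]
```

```bash
python3 -m creep '[[20,0.0003,0.0007,-0.04,0,0,0],[20,0,0,-0.035,0,0,0],[20,0,0,-0.016,0,0,0],[20,0,0,-0.0075,0,0,0],[20,0,0,0,0,0,0],[20,0,0,0,0,0,0],[85,0,0,0,0,0,0],[85,0,0,0,0,0,0]]'
python3 -m creep '[[85,0,0,0,0,0,0],[85,0,0,0,0,0,0],[85,0,0,0,0,0,0],[85,0,0,0.03,0,0,0],[85,0,0,0.05,0,0,0],[85,0,0,0.05,0,0,0],[85,0,0,0,0,0,0],[85,0,0,0,0,0,0]]'
python3 - <<'E'
from h import *
np.set_printoptions(precision=1,suppress=True)
c=snap('wrist','w10');o=env.get_obs();print(o['position'],o['tcp_rot'],o['finger_gap'])
E
```

```text
time_s: 18.82
position: [461.8, -97.7, 0.2]
tcp_rot: [180.0, -0.0, 69.8]
force: [-0.6, 0.1, 0.9]
finger_gap: 0.659
gripper_force: 0.0
time_s: 19.48
position: [462.6, -98.6, 99.2]
tcp_rot: [179.8, -0.0, 69.7]
force: [-0.3, 0.7, -1.0]
finger_gap: 0.994
gripper_force: 0.0
[461.7 -98.3  97.8] [179.9  -0.   69.7] 0.9955669426736308
```

```bash
python3 -m creep '[[85,0.0069,0.0479,0,0,0,0.0165],[85,0.0069,0.0479,0,0,0,0.0165],[85,0.0069,0.0479,0,0,0,0.0165],[85,0.0069,0.0479,0,0,0,0.0165],[85,0.0069,0.0479,0,0,0,0.0165],[85,0.0069,0.0479,0,0,0,0.0165],[85,0.0069,0.0479,0,0,0,0.0165],[85,0.0069,0.0479,0,0,0,0.0165]]'
python3 -m creep '[[85,0.0069,0.0479,0,0,0,0.0165],[85,0.0069,0.0479,0,0,0,0.0165],[85,0,0,0,0,0,0],[85,0,0,-0.05,0,0,0],[85,0,0,-0.05,0,0,0],[85,0,0,-0.029,0,0,0],[85,0,0,0,0,0,0],[20,0,0,0,0,0,0]]'
python3 -m creep '[[20,0,0,0,0,0,0],[20,0,0,0,0,0,0],[20,0,0,0,0,0,0],[20,0,0,0,0,0,0],[20,0,0,0,0,0,0],[20,0,0,0,0,0,0],[20,0,0,0,0,0,0]]'
```

```text
time_s: 20.2
position: [501.8, 190.9, 95.8]
tcp_rot: [-179.9, 0.0, 93.6]
force: [0.8, -0.5, -0.8]
finger_gap: 0.991
gripper_force: 0.0
time_s: 20.87
position: [511.8, 260.5, -1.0]
tcp_rot: [-179.8, 0.0, 99.4]
force: [0.3, 0.6, 0.7]
finger_gap: 0.877
gripper_force: 0.0
time_s: 21.45
position: [514.1, 261.4, 2.4]
tcp_rot: [179.8, -0.0, 99.4]
force: [-1.6, -0.7, 12.5]
finger_gap: 0.429
gripper_force: 59.1
```

```bash
python3 -m creep '[[20,0,0,0.03,0,0,0],[20,0,0,0.03,0,0,0],[20,0,0,0.04,0,0,0],[20,0,0,0,0,0,0],[20,-0.0048,-0.045,0,0,0,-0.0183],[20,-0.0048,-0.045,0,0,0,-0.0183],[20,-0.0048,-0.045,0,0,0,-0.0183],[20,-0.0048,-0.045,0,0,0,-0.0183]]'
python3 -m creep '[[20,-0.0048,-0.045,0,0,0,-0.0183],[20,-0.0048,-0.045,0,0,0,-0.0183],[20,-0.0048,-0.045,0,0,0,-0.0183],[20,-0.0048,-0.045,0,0,0,-0.0183],[20,-0.0048,-0.045,0,0,0,-0.0183],[20,0,0,0,0,0,0],[20,0,0,0,0,0,0]]'
```

```text
time_s: 22.12
position: [498.4, 124.9, 76.1]
tcp_rot: [179.9, -0.0, 86.1]
force: [1.1, -0.0, -2.8]
finger_gap: 0.424
gripper_force: 62.2
time_s: 22.7
position: [480.8, -44.3, 76.0]
tcp_rot: [179.9, -0.0, 69.6]
force: [0.7, 0.7, -2.0]
finger_gap: 0.426
gripper_force: 62.2
```

```bash
python3 -m creep '[[20,0.0008,0.0015,-0.04,0,0,0],[20,0,0,-0.035,0,0,0],[20,0,0,-0.016,0,0,0],[20,0,0,-0.0075,0,0,0],[20,0,0,0,0,0,0],[20,0,0,0,0,0,0],[85,0,0,0,0,0,0],[85,0,0,0,0,0,0]]'
python3 -m creep '[[85,0,0,0,0,0,0],[85,0,0,0,0,0,0],[85,0,0,0,0,0,0],[85,0,0,0.03,0,0,0],[85,0,0,0.05,0,0,0],[85,0,0,0.05,0,0,0],[85,0,0,0,0,0,0],[85,0,0,0,0,0,0]]'
```

```text
time_s: 23.37
position: [481.8, -41.1, 2.1]
tcp_rot: [179.9, -0.0, 69.8]
force: [0.3, -0.9, -0.4]
finger_gap: 0.697
gripper_force: 0.0
time_s: 24.03
position: [482.6, -41.8, 101.0]
tcp_rot: [179.8, -0.0, 69.8]
force: [-0.3, 0.0, -0.6]
finger_gap: 0.995
gripper_force: 0.0
```

```bash
python3 -m creep '[[85,0.0083,0.0464,0,0,0,0.0236],[85,0.0083,0.0464,0,0,0,0.0236],[85,0.0083,0.0464,0,0,0,0.0236],[85,0.0083,0.0464,0,0,0,0.0236],[85,0.0083,0.0464,0,0,0,0.0236],[85,0.0083,0.0464,0,0,0,0.0236],[85,0.0083,0.0464,0,0,0,0.0236],[85,0,0,0,0,0,0]]'
python3 -m creep '[[85,0,0,0,0,0,0],[85,0,0,-0.05,0,0,0],[85,0,0,-0.05,0,0,0],[85,0,0,-0.026,0,0,0],[85,0,0,0,0,0,0],[10,0,0,0,0,0,0],[10,0,0,0,0,0,0],[10,0,0,0,0,0,0]]'
python3 -m creep '[[10,0,0,0,0,0,0],[10,0,0,0,0,0,0],[10,0,0,0,0,0,0],[10,0,0,0,0,0,0],[10,0,0,0,0,0,0],[10,0,0,0,0,0,0],[10,0,0,0,0,0,0]]'
```

```text
time_s: 24.7
position: [525.3, 207.2, 97.9]
tcp_rot: [180.0, -0.1, 100.0]
force: [-1.7, -1.0, -0.1]
finger_gap: 0.995
gripper_force: 0.0
time_s: 25.37
position: [525.8, 202.0, 6.1]
tcp_rot: [179.9, -0.0, 99.5]
force: [-0.1, 0.1, 0.1]
finger_gap: 0.597
gripper_force: 0.0
time_s: 25.95
position: [525.7, 202.3, 6.0]
tcp_rot: [179.9, -0.0, 99.5]
force: [-0.2, -1.1, 11.9]
finger_gap: 0.306
gripper_force: 58.1
```

```bash
python3 -m creep '[[10,0,0,0.03,0,0,0],[10,0,0,0.03,0,0,0],[10,0,0,0.04,0,0,0],[10,0,0,0,0,0,0]]'
python3 -m creep '[[10,-0.0052,-0.0418,0,0,0,-0.0275],[10,-0.0052,-0.0418,0,0,0,-0.0275],[10,-0.0052,-0.0418,0,0,0,-0.0275],[10,-0.0052,-0.0418,0,0,0,-0.0275],[10,-0.0052,-0.0418,0,0,0,-0.0275],[10,-0.0052,-0.0418,0,0,0,-0.0275],[10,0,0,0,0,0,0],[10,0,0,0,0,0,0]]'
```

```text
time_s: 26.28
position: [527.4, 202.8, 84.8]
tcp_rot: [179.6, -0.0, 99.5]
force: [1.6, 0.3, -0.0]
finger_gap: 0.301
gripper_force: 59.2
time_s: 26.95
position: [501.5, 12.6, 80.0]
tcp_rot: [180.0, -0.0, 69.6]
force: [-0.7, 0.8, -1.3]
finger_gap: 0.305
gripper_force: 59.2
```

```bash
python3 -m creep '[[10,0.0008,0.001,-0.04,0,0,0],[10,0,0,-0.035,0,0,0],[10,0,0,-0.016,0,0,0],[10,0,0,-0.0078,0,0,0],[10,0,0,0,0,0,0],[10,0,0,0,0,0,0],[85,0,0,0,0,0,0],[85,0,0,0,0,0,0]]'
python3 -m creep '[[85,0,0,0,0,0,0],[85,0,0,0,0,0,0],[85,0,0,0,0,0,0],[85,0,0,0.03,0,0,0],[85,0,0,0.05,0,0,0],[85,0,0,0.05,0,0,0],[85,0,0,0.05,0,0,0],[85,0,0.05,0.02,0,0,0]]'
python3 -m creep '[[85,0,0.05,0,0,0,0],[85,0,0.05,0,0,0,0],[85,0,0.05,0,0,0,0],[85,0,0.05,0,0,0,0],[85,0,0.05,0,0,0,0],[85,0,0,0,0,0,0],[85,0,0,0,0,0,0]]'
python3 - <<'E'
from h import *
np.set_printoptions(precision=1,suppress=True)
t=snap('top','t9')['frame'][:,:,::-1]; s=snap('side','s9')['frame'][:,:,::-1]
a=cv2.resize(t[185:265,330:440],(797,580),interpolation=cv2.INTER_CUBIC)[:,:]
a=cv2.resize(a,(420,306)); b=cv2.resize(s[125:205,315:400],(370,348),interpolation=cv2.INTER_CUBIC)
w=snap('wrist','w11')['frame'][:,:,::-1]
o=np.zeros((600,800,3),np.uint8); o[:306,:420]=a; o[:348,420:790]=b; o[350:600,0:400]=cv2.resize(w,(400,250)); o[350:600,400:800]=cv2.resize(t,(400,250))
cv2.imwrite('pics/fin.png',o)
E
```

```text
time_s: 27.62
position: [502.5, 15.2, 6.0]
tcp_rot: [180.0, -0.0, 69.9]
force: [-0.0, -0.5, 0.3]
finger_gap: 0.577
gripper_force: 0.0
time_s: 28.28
position: [504.4, 48.6, 160.2]
tcp_rot: [179.7, -0.0, 69.6]
force: [3.1, 0.2, 0.8]
finger_gap: 0.998
gripper_force: 0.0
time_s: 28.87
position: [501.7, 241.4, 155.4]
tcp_rot: [-180.0, 0.0, 70.0]
force: [1.1, -0.9, -0.5]
finger_gap: 0.995
gripper_force: 0.0
```

View pics/fin.png

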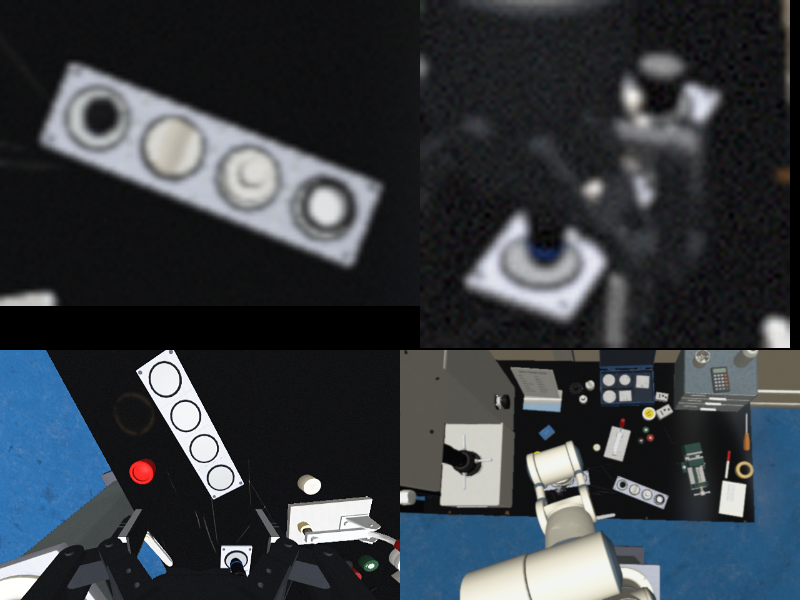

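The composite picture shows the empty strip now holding, from left to right, the objective, vee, spot anvil and loupe. Each stands upright and centred on its pad (top-left crop at about (100,117), (173,147), (248,177) and (325,207)). The bystanders have not moved, and the arm is clear.

```bash
python3 -c "
from cell import env
print(env.sign_off())"
```

```text
the job is handed in; nothing more can be done
None
```

I moved all four accessories to the empty strip in reverse order (left to right: objective, vee anvil, spot anvil, loupe); the last pictures show each upright on its pad and the bystanders in place, and I handed the job in at about 29 s, with no verdict returned.

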